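# Clear the imaging stage and hold the slide carrier in its corner

## Robot

A 6-joint arm with a two-finger parallel gripper is mounted at the origin on the work surface. World frame = base frame: x ahead of the robot, y to its left, z up, the work surface at z = 0. Lengths are in m, angles in rad, forces in N, time in s.
With the tool pointing down it reaches from about 0.275 to 0.975 m from the base axis. Payload 8.4 kg.
Tool frame: the origin (TCP) lies between the finger pads; the fingertips stand 11 mm ahead of it and the grasp point (between the pads) lies 8 mm behind it; z points along the fingers, x is the direction in which the jaws open and shut, and the axes are right-handed (so a half turn about z gives the same grasp; the last joint's range is limited). The gripper opens to 92 mm and grips with 3 to 60 N. Pads are 20 mm wide; open, the fingers measure 128 mm over their backs; the gripper's body (75 mm by 189 mm) begins 69 mm behind the grasp point.
Start: joints at [-1.108, 0.353, 1.633, -0, 1.155, -0.002], TCP at [0.28, -0.559, 0.226] pointing down, gripper open.
Joint ranges: [-2.63, 2.63], [-0.92, 2.1], [0.06, 2.66], [-1.3, 4.44], [0, 2.69], [-3.02, 3.02]. Speed limits (rad/s): [2.22, 2.22, 2.79, 3.14, 3.14, 3.14].

## Interface

Orientations are given as a unit quaternion [w, x, y, z].
In Python, from cell import sensors, eyes, job_done gives the robot as it stands.
- The arm moves only by the shell command python3 -m jog 'ROWS'. ROWS is JSON, a list that holds one entry, the list of rows, each a list of 5 numbers: the shift along the tool's x, y, z in mm, then the turn about the tool's z in rad, then the finger opening in mm, from 0 to 91.9. A call has 1 to 12 rows; each row shifts and turns the commanded pose from where the row before left it, along the tool's axes as they then stand; what a row does not reach is not made up. A row lasts 1/10 s, in which the tool goes at most 50 mm and 8.59 degrees, less where a joint would pass 70% of its speed; a pose out of reach is approached as far as the arm can. A call is refused whole if a number of a shift passes 50 or a number of a turn 0.15, either way. A call with a gripper value outside its range is refused whole. The fingers move at their own pace and stop on an object; the grip force is fixed at half the most. Time passes only in rows, so rows that do not move let the fingers close. It gives the time, the measured TCP pose, the force and the opening at its end, in the units of the state.
- sensors.get_obs(): the state, without advancing time (a new reading comes with each control period).
- eyes.read_camera(name): name is "scene" or "top" or "wrist"; returns a dict with "frame" (480x640x3 uint8, red, green, blue), "fx", "fy", "cx", "cy" (pixels), "distortion" ([k1, k2, p1, p2, k3] as OpenCV has them; the pictures are not rectified), "R" (3x3) and "t" (3): a world point X has camera coordinates R X + t. Camera axes: x right, y down, z forward; pixel columns grow to the right and rows downward; lengths in m; the calibration is good to about 2 mm. A picture is of the moment at which its call begins. There is no depth.
- job_done(): hands the job in, once; it reports no verdict.
The state is a dict: "clock": time; "joint_pos": joint angles; "joint_velocities": joint speeds; "effort": joint torques, N m; "position": TCP position; "tcp_rot": TCP orientation; "ft_force": force on the tool from outside, world axes, zero at the start; "moment": the same for the moment, N m; "opening": finger opening in m.
Only numpy, scipy, OpenCV 4.12 (cv2) and the standard library are available. Lean on these libraries where they do the work, as an engineer would, in place of code of your own. Each camera call takes 0.05 s, during which the arm holds its last target. There are 200 camera calls.

## Task

With the bench brush, sweep the three loose square plugs off the black imaging stage into the steel catch tray along its front, without touching them with the gripper or the slide carrier, then stand the brush back upright on the bench. Then seat the slide carrier flat on the stage in the corner of the two steel stops, its long side flush along the far stop and its short side flush against the side stop. Finish while still holding it there by the grip, pressed firmly against both stops at once; leave the bottle, the dishes and the tube rack alone.

Things in the scene. Friction and masses are not known exactly. Their poses are not given: they have to be found in the camera images.
- stage: Fixed black stage on the bench: plate 220 x 220 mm, top 40 mm above the bench. Origin: centre of its underside at bench level; x points to the far side, y to the left; turned up to 0.25 rad. Two steel stops, 14 mm high, make a corner at +x, +y: inner faces at x = +98 and y = +98 mm. The -x and -y edges have no rim. A catch tray is fixed along the -x edge. Flush window in the stop corner.
- tray (a point): Centre of the floor of the steel catch tray fixed to the stage, 4 mm above the bench; at x = -155, y = 0 in the stage frame. The tray runs from the stage edge (x = -110) to x = -200 mm and is 220 mm wide; its rim is 4 mm thick, 22 mm above the bench.
- seat (a point): Where the origin of the fully seated carrier belongs: on the stage top, 40 mm above the bench, at x = +58, y = +43 mm in the stage frame; axes as the stage.
- far_stop: Fixed steel bar at the far (+x) edge of the stage, 12 mm thick (x), 160 mm long (y), 14 mm high above the stage top; origin: centre of its underside, at x = +104, y = +30, z = +40 mm in the stage's frame; axes as the stage's. Dry, with friction: sliding along it takes up to about the force that presses on it.
- side_stop: Fixed steel bar at the left (+y) edge of the stage, 90 mm long (x), 12 mm thick (y), 14 mm high above the stage top; origin: centre of its underside, at x = +53, y = +104, z = +40 mm in the stage's frame; axes as the stage's. Dry, with friction: sliding along it takes up to about the force that presses on it.
- carrier: Loose aluminium slide carrier: plate 80 (x) x 110 (y) x 12 mm thick with two glass slides, about 0.3 kg; starts flat on the bench right of the stage. On its centre stands a black grip rib 16 mm thick (x), 50 mm long (y), 34 mm tall (top 46 mm above the underside). Origin: centre of its underside. Same turned half round.
- brush: Loose bench brush, 0.16 kg, upright on its stiff bristles on the bench left of the stage. Head 120 mm wide (y): bristles 29 mm thick (x), 26 mm tall; wooden back 30 mm thick, up to 44 mm; then a grip block 18 mm thick (x), 36 mm wide (y), up to 90 mm. Origin: centre of the bristle tips, z up. Same turned half round.
- plug0: Loose square plug of white plastic, 18 x 18 mm and 16 mm high, 12 g, starting flat on the stage top where the carrier must go or in front of it (in the stage's frame x between -55 and +12 mm, y between -22 and +58 mm). Origin: its centre.
- plug1: Loose square plug of white plastic, 18 x 18 mm and 16 mm high, 12 g, starting flat on the stage top where the carrier must go or in front of it (in the stage's frame x between -55 and +12 mm, y between -22 and +58 mm). Origin: its centre.
- plug2: Loose square plug of white plastic, 18 x 18 mm and 16 mm high, 12 g, starting flat on the stage top where the carrier must go or in front of it (in the stage's frame x between -55 and +12 mm, y between -22 and +58 mm). Origin: its centre.
- bottle: Bystander: closed round jar with a green cap, 64 mm across and 130 mm tall. Origin: centre of its underside.
- dishes: Bystander: stack of three round culture dishes, 94 mm across and 48 mm tall. Origin: centre of its underside.
- rack: Bystander: grey tube rack 70 x 130 mm, 72 mm tall with its tubes. Origin: centre of its underside.
Mind the look-alikes: they are no part of the job. What is meant by the brush is not purple, and is the smaller of those in its own colour.

How it is judged:
On the way, in this order (a step that is already met when the one before it is completed fails the run):
1. all three plugs lie in the catch tray, swept there before the carrier is moved (x of plug0 in the frame of stage between -0.2 and -0.112 m and y of plug0 in the frame of stage between -0.112 and 0.112 m and z of plug0 in the frame of stage between 0 and 0.042 m and x of plug1 in the frame of stage between -0.2 and -0.112 m and y of plug1 in the frame of stage between -0.112 and 0.112 m and z of plug1 in the frame of stage between 0 and 0.042 m and x of plug2 in the frame of stage between -0.2 and -0.112 m and y of plug2 in the frame of stage between -0.112 and 0.112 m and z of plug2 in the frame of stage between 0 and 0.042 m and distance of carrier from where it was at the start of the episode below 0.03 m), for 0.2 s.
2. the brush stands upright on the bench again, let go (height (world z) of brush between -0.005 and 0.008 m and angle between brush's own z axis and vertical below 0.1 rad and contact force between brush and the fingers below 0.1 N and contact force between brush and stage below 0.1 N), for 0.2 s.
At the end, for the whole second after the job is handed in: Through the last second the fingers press the carrier on each stop with over 2 N; it lies flat on the stage within 2.5 mm of both stops, within 0.035 rad of square, at rest; all plugs are in the catch tray; the brush stands upright on the bench, let go (all of step 2 and contact force between carrier and far_stop above 2 N and contact force between carrier and side_stop above 2 N and contact force between carrier and the fingers above 2 N and x of carrier in the frame of stage between 0.0555 and 0.0605 m and y of carrier in the frame of stage between 0.0405 and 0.0455 m and z of carrier in the frame of stage between 0.0375 and 0.042 m and angle between the y axis of carrier and the y axis of stage, either way round below 0.035 rad and angle between carrier's own z axis and vertical below 0.04 rad and linear speed of carrier below 0.02 m/s and x of plug0 in the frame of stage between -0.2 and -0.112 m and y of plug0 in the frame of stage between -0.112 and 0.112 m and z of plug0 in the frame of stage between 0 and 0.042 m and x of plug1 in the frame of stage between -0.2 and -0.112 m and y of plug1 in the frame of stage between -0.112 and 0.112 m and z of plug1 in the frame of stage between 0 and 0.042 m and x of plug2 in the frame of stage between -0.2 and -0.112 m and y of plug2 in the frame of stage between -0.112 and 0.112 m and z of plug2 in the frame of stage between 0 and 0.042 m); the arm keeps its last pose, push and grip.
It fails at once if a plug is touched by the gripper or arm (contact force between any of the fingers, the arm and plug0 above 0.3 N or contact force between any of the fingers, the arm and plug1 above 0.3 N or contact force between any of the fingers, the arm and plug2 above 0.3 N).
It fails at once if a plug is pushed with the carrier (contact force between carrier and plug0 above 0.3 N or contact force between carrier and plug1 above 0.3 N or contact force between carrier and plug2 above 0.3 N).
It fails at once if the bottle, the dishes or the tube rack is moved by more than 15 mm (distance of any of bottle, dishes, rack from where it was at the start of the episode above 0.015 m).
It also fails if it takes over 72 s, if anything falls off the work surface, if the arm or the gripper's body presses on something with over 40 N, if the wrist force passes 120 N, or if a joint passes its speed limit or range.

## Working session

There is one attempt and no reset: what is moved stays moved. The work goes in short steps, Python scripts to look and compute and a shell command to move; the robot and the scene stay as the last step left them, time stands still between calls to the robot, and variables do not carry over. Pictures are saved under pics/ and viewed, about 8 in all and at most 12, crops included, and the job is handed in when it is done.

```bash
ls; mkdir -p pics
python3 - <<'E'
from cell import sensors, eyes
import cv2,json
o=sensors.get_obs(); print({k:(v if not hasattr(v,'round') else v) for k,v in o.items()})
for n in("top","scene"):
    c=eyes.read_camera(n); cv2.imwrite(f"pics/{n}0.png",c["frame"][:,:,::-1])
    print(n,[c[k] for k in("fx","fy","cx","cy","distortion","R","t")])
E
```

```text
pics
{'clock': 0.0, 'joint_pos': array([-1.10839746e+00,  3.53639041e-01,  1.63414192e+00,  3.23730970e-06,
        1.15517885e+00, -2.35109840e-03]), 'joint_velocities': array([-0.00164468, -0.00088898,  0.00111347, -0.00081804, -0.00078355,
       -0.00037209]), 'effort': array([-4.53970250e-03, -5.93854308e+01, -3.34216440e+01,  6.93743373e-02,
        2.36596103e-02, -1.42372110e-04]), 'position': array([ 0.27993832, -0.55826407,  0.22486603]), 'tcp_rot': array([-3.61682881e-04,  8.50939907e-01, -5.25262608e-01, -5.80058959e-04]), 'ft_force': array([ 0.21664669,  0.23864309, -1.27149404]), 'moment': array([ 0.05787146,  0.02043613, -0.02649317]), 'opening': 0.09216573523895828}
top [566.4214433595924, 566.4214433595924, 318.53478654084313, 234.86694676832587, array([-0.05735773,  0.        ,  0.        ,  0.        ,  0.        ]), array([[-7.61792738e-03, -9.99970949e-01, -2.62423207e-04],
       [-9.92935053e-01,  7.59540283e-03, -1.18415751e-01],
       [ 1.18414305e-01, -6.41513394e-04, -9.92964068e-01]]), array([0.03760661, 0.53252411, 1.59172991])]
scene [435.90322079223307, 435.90322079223307, 321.14317914365904, 238.44296483944714, array([0.02510077, 0.        , 0.        , 0.        , 0.        ]), array([[-0.10368885,  0.99459971,  0.00447559],
       [ 0.62449956,  0.06860617, -0.7780061 ],
       [-0.7741117 , -0.07787555, -0.62824078]]), array([ 0.03543968, -0.28647343,  1.51443925])]
```

View pics/top0.png

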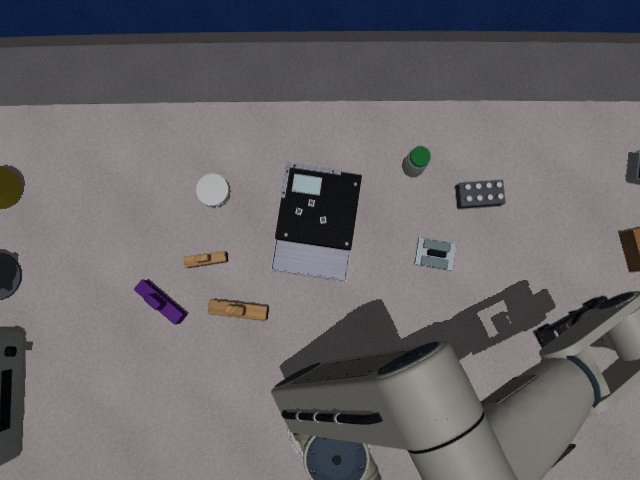

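View pics/scene0.png

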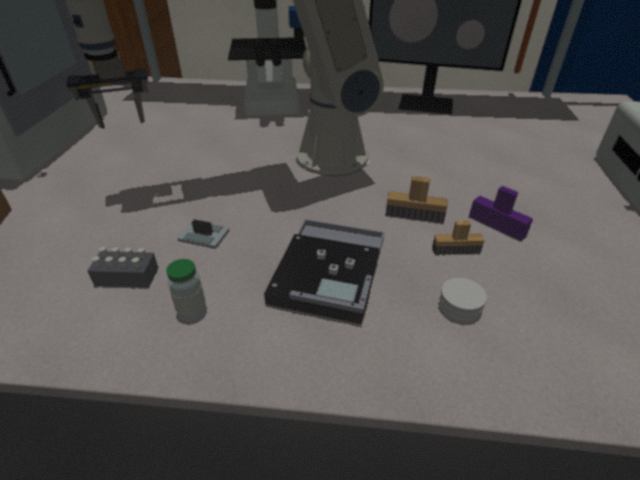

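The top view has the stage at about (318,208), tray at (311,260), plugs at (299,211), (311,203) and (323,220), and carrier at (436,253). The small tan brush is at (206,260); the larger tan one at (238,310) and the purple one are look-alikes. Next I'll measure them.

```bash
cat > h.py <<'E'
import numpy as np, cv2
from cell import sensors, eyes
def cam(n):
    c=eyes.read_camera(n); c["K"]=np.array([[c["fx"],0,c["cx"]],[0,c["fy"],c["cy"]],[0,0,1.]]); return c
def ray(c,uv,z):
    p=cv2.undistortPoints(np.array(uv,float).reshape(-1,1,2),c["K"],np.array(c["distortion"])).reshape(-1,2)
    d=np.c_[p,np.ones(len(p))]@c["R"]; C=-c["R"].T@c["t"]
    return C+d*((np.reshape(z,(-1,1))-C[2])/d[:,2:])
def proj(c,X):
    return cv2.projectPoints(np.array(X,float).reshape(-1,1,3),cv2.Rodrigues(c["R"])[0],c["t"],c["K"],np.array(c["distortion"]))[0].reshape(-1,2)
def blobs(m,amin,roi):
    x0,y0,x1,y1=roi; k=np.zeros(m.shape,np.uint8); k[y0:y1,x0:x1]=m[y0:y1,x0:x1]
    cs=cv2.findContours(k,cv2.RETR_EXTERNAL,cv2.CHAIN_APPROX_NONE)[0]
    return sorted([q for q in cs if cv2.contourArea(q)>=amin],key=cv2.contourArea,reverse=True)
E
python3 - <<'E'
from h import *
np.set_printoptions(precision=4,suppress=True)
c=cam("top"); f=c["frame"]; hsv=cv2.cvtColor(f,cv2.COLOR_RGB2HSV); g=hsv[...,2]
print("cam",-c["R"].T@c["t"])
def rect(name,q,z):
    w=ray(c,q.reshape(-1,2),z)[:,:2].astype(np.float32); r=cv2.minAreaRect(w)
    print(name,cv2.contourArea(q),"centre",np.array(r[0]),"size",np.array(r[1]),"ang",r[2]); print(cv2.boxPoints(r))
st=blobs((g<60).astype(np.uint8),500,(260,150,380,260)); rect("stage",st[0],.04)
for q in blobs((g>120).astype(np.uint8),8,(292,197,340,232)): rect("plug",q,.056)
tan=((hsv[...,0]>8)&(hsv[...,0]<25)&(hsv[...,1]>90)).astype(np.uint8)
for q in blobs(tan,60,(170,240,280,330)): rect("brush",q,.044)
car=((abs(f[...,2].astype(int)-f[...,0])>-1)&((hsv[...,0]>75)&(hsv[...,0]<110)&(hsv[...,1]>25)|(g<60))).astype(np.uint8)
for q in blobs(car,60,(405,225,465,280)): rect("carrier part",q,.012)
cr=cv2.resize(f[155:290,265:365],None,fx=4,fy=4,interpolation=cv2.INTER_CUBIC)
cc=cv2.resize(f[225:290,405:465],None,fx=4,fy=4,interpolation=cv2.INTER_CUBIC)
cb=cv2.resize(f[235:285,175:235],None,fx=4,fy=4,interpolation=cv2.INTER_CUBIC)
o=np.zeros((540,640,3),np.uint8); o[:540,:400]=cr; o[:260,400:]=cc; o[260:460,400:]=cb
cv2.imwrite("pics/crop.png",o[:,:,::-1])
E
```

```text
cam [0.3406 0.0346 1.6436]
stage 5390.5 centre [0.6133 0.0342] size [0.2196 0.2205] ang 81.05291748046875
[[ 0.4873 -0.0571]
 [ 0.7052 -0.0914]
 [ 0.7393  0.1256]
 [ 0.5215  0.1599]]
brush 776.0 centre [0.3218 0.2619] size [0.165  0.0405] ang 82.81836700439453
[[0.2914 0.1826]
 [0.3316 0.1775]
 [0.3522 0.3412]
 [0.3121 0.3463]]
brush 393.0 centre [0.4648 0.3562] size [0.0303 0.1205] ang 8.158560752868652
[[0.4412 0.4137]
 [0.4583 0.2943]
 [0.4883 0.2986]
 [0.4712 0.418 ]]
carrier part 675.5 centre [ 0.4775 -0.3026] size [0.1077 0.0773] ang 78.87290954589844
[[ 0.4292 -0.348 ]
 [ 0.505  -0.3629]
 [ 0.5258 -0.2572]
 [ 0.45   -0.2423]]
```

View pics/crop.png

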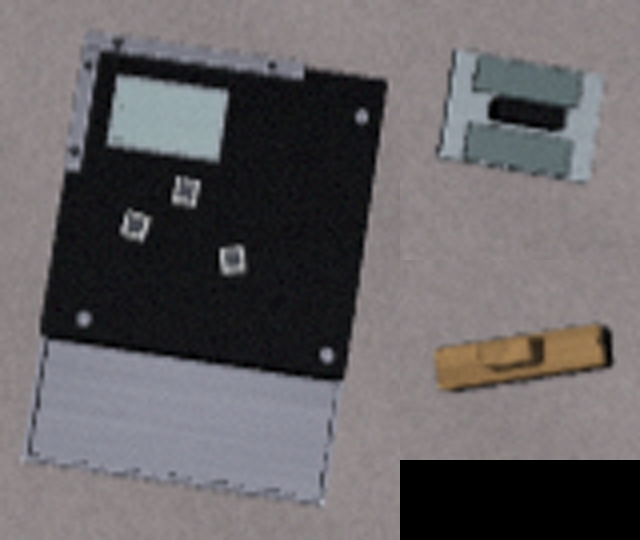

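The crop shows the stage with stops at the far left corner, and plugs at about px (299,211), (311.5,203) and (323,220). The carrier rib and the small brush are clear too. The fitted sizes (220x220, 30x120, about 110x80) match the given ones. I'll turn to the brush yaw, travel above it, and measure the plugs on the way.

```bash
cat >> h.py <<'E'
SC=np.array([.6133,.0342]); SY=-.156
def rot(a): return np.array([[np.cos(a),-np.sin(a)],[np.sin(a),np.cos(a)]])
def tostage(p): return (np.array(p)[...,:2]-SC)@rot(SY)
def toworld(p): return SC+np.array(p)@rot(SY).T
def psi(o):
    from scipy.spatial.transform import Rotation as Ro
    q=o["tcp_rot"]; M=Ro.from_quat([q[1],q[2],q[3],q[0]]).as_matrix(); return np.arctan2(M[1,0],M[0,0]),M
def go(xy,z,yaw=None):
    o=sensors.get_obs(); a,M=psi(o); d=np.r_[xy,z]-o["position"]
    print("clock",o["clock"].__round__(2),"pos",o["position"].round(4),"psi",a.round(4),"F",o["ft_force"].round(1),"open",round(o["opening"]*1e3,1))
    b=a if yaw is None else yaw; R=np.array([[np.cos(b),np.sin(b),0],[np.sin(b),-np.cos(b),0],[0,0,-1.]])
    print("  turn",round(a-b,3),"then shift mm",(R.T@d*1e3).round(1))
E
python3 - <<'E'
from h import *
c=cam("top"); print("plugs",tostage(ray(c,[[299,211],[311.5,203],[323,220]],.056)).round(4))
E
python3 -m jog '[[[0,0,0,-0.15,91],[0,0,0,-0.15,91],[0,0,0,-0.15,91],[0,0,0,-0.15,91],[0,0,0,-0.15,91],[0,0,0,-0.15,91],[0,0,0,-0.15,91],[0,0,0,-0.15,91],[0,0,0,-0.05,91]]]'
python3 - <<'E'
from h import *
go([.4648,.3562],.20,.142)
E
```

```text
plugs [[-0.023   0.0513]
 [ 0.005   0.0197]
 [-0.0385 -0.0198]]
clock: 1.1
position: [0.2801, -0.5586, 0.2254]
tcp_rot: [-0.0, 0.997, 0.075, -0.0]
ft_force: [-0.1, -0.1, 0.1]
opening: 0.0915
clock 1.1 pos [ 0.2801 -0.5586  0.2254] psi 0.1496 F [-0.1 -0.1  0.1] open 91.5
  turn 0.008 then shift mm [ 312.3 -879.4   25.4]
```

```bash
python3 -m jog '[[[13,-36,0,0.008,91],[15,-43,0,0,91],[15,-43,0,0,91],[15,-43,0,0,91],[15,-43,0,0,91],[15,-43,0,0,91],[15,-43,0,0,91],[15,-43,0,0,91],[15,-43,0,0,91],[15,-43,0,0,91]]]' >/dev/null
python3 -m jog '[[[15,-43,0,0,91],[15,-43,0,0,91],[15,-43,0,0,91],[15,-43,0,0,91],[15,-43,0,0,91],[15,-43,0,0,91],[15,-43,0,0,91],[15,-43,0,0,91],[15,-43,0,0,91],[5,-26,0,0,91],[0,0,0,0,91],[0,0,0,0,91]]]' >/dev/null
python3 - <<'E'
from h import *
go([.4648,.3562],.07,.142)
c=cam("wrist"); f=c["frame"]; cv2.imwrite("pics/w1.png",f[:,:,::-1])
hsv=cv2.cvtColor(f,cv2.COLOR_RGB2HSV)
tan=((hsv[...,0]>8)&(hsv[...,0]<25)&(hsv[...,1]>90)).astype(np.uint8)
for q in blobs(tan,800,(0,0,640,480)):
    for z in(.044,.09):
        w=ray(c,q.reshape(-1,2),z)[:,:2].astype(np.float32); print(z,cv2.minAreaRect(w))
E
```

```text
clock 3.3 pos [0.4514 0.3086 0.2251] psi 0.1374 F [ 0.5 -0.4  0.2] open 90.9
  turn -0.005 then shift mm [ 20.  -45.3 155.1]
0.044 ((0.3101046681404114, 0.260476291179657), (0.17381490767002106, 0.06610449403524399), 81.75928497314453)
0.09 ((0.32780712842941284, 0.2777203321456909), (0.1502789556980133, 0.057153407484292984), 81.75926208496094)
0.044 ((0.4648112952709198, 0.35908520221710205), (0.02960706502199173, 0.1176411584019661), 8.138223648071289)
0.09 ((0.4615650773048401, 0.3629768490791321), (0.025597957894206047, 0.10171176493167877), 8.138643264770508)
0.044 ((0.7292287349700928, 0.1328667253255844), (0.04300658777356148, 0.10819931328296661), 24.14216423034668)
0.09 ((0.6901784539222717, 0.1673901230096817), (0.03718320280313492, 0.09354822337627411), 24.142133712768555)
0.044 ((0.23074188828468323, 0.06326712667942047), (0.10952802002429962, 0.04278755560517311), 80.11259460449219)
0.09 ((0.25919070839881897, 0.10721486061811447), (0.09469704329967499, 0.036993786692619324), 80.11261749267578)
```

View pics/w1.png

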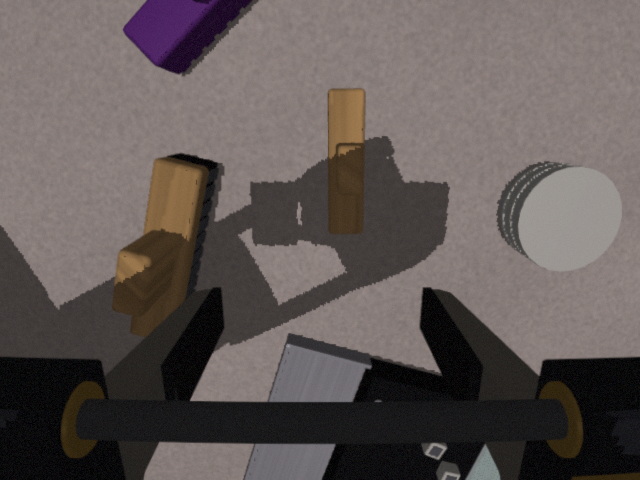

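The wrist view agrees with the top view: brush at about (347,160), i.e. (0.465, 0.358), yaw 0.142. The dishes and the large brush are clear of the fingers. Descending to grasp.

```bash
python3 -m jog '[[[10,-23,10,-0.004,91],[10,-23,30,0,91],[0,0,30,0,91],[0,0,30,0,91],[0,0,30,0,91],[0,0,20,0,91],[0,0,8,0,91],[0,0,0,0,91],[0,0,0,0,91]]]' >/dev/null
python3 - <<'E'
from h import *
go([.4648,.3575],.067,.142)
E
python3 -m jog '[[[0,0,0,0,0],[0,0,0,0,0],[0,0,0,0,0],[0,0,0,0,0],[0,0,0,0,0],[0,0,0,0,0],[0,0,0,0,0],[0,0,0,0,0],[0,0,0,0,0],[0,0,0,0,0]]]'
```

```text
clock 4.25 pos [0.466  0.3568 0.0687] psi 0.1393 F [1.2 0.8 0.2] open 91.0
  turn -0.003 then shift mm [-1.1 -0.8  1.7]
clock: 5.25
position: [0.4653, 0.357, 0.0675]
tcp_rot: [0.0, 0.998, 0.07, -0.0]
ft_force: [-0.4, -0.6, -0.7]
opening: 0.0181
```

```bash
python3 -m jog '[[[0,0,-20,0,0],[0,0,-40,0,0],[0,0,-40,0,0],[0,0,0,0.1,0],[0,0,0,0.1,0],[0,0,0,0.095,0],[0,0,0,0,0],[0,0,0,0,0]]]' >/dev/null
python3 - <<'E'
from h import *
go(toworld([.05,.016]),.1095,-.156)
E
```

```text
clock 6.05 pos [0.4652 0.3569 0.1674] psi -0.1522 F [ 0.4 -0.7 -1.6] open 17.5
  turn 0.004 then shift mm [246.5 279.8  57.9]
```

```bash
python3 -m jog '[[[10,12,0,0.004,0],[20,22,0,0,0],[24,27,0,0,0],[24,27,0,0,0],[24,27,0,0,0],[24,27,0,0,0],[24,27,0,0,0],[24,27,0,0,0],[24,27,0,0,0],[24,28,0,0,0],[16,20,0,0,0],[9,10,0,0,0]]]' >/dev/null
python3 -m jog '[[[0,0,0,0,0],[0,0,20,0,0],[0,0,20,0,0],[0,0,0,0,0],[0,0,0,0,0]]]'
python3 - <<'E'
from h import *
go(toworld([.05,.016]),.109,-.156)
c=cam("scene"); cv2.imwrite("pics/s1.png",cv2.resize(c["frame"][170:340,230:500],None,fx=2.9,fy=2.9)[:,:,::-1])
E
```

```text
clock: 7.75
position: [0.6642, 0.0414, 0.1277]
tcp_rot: [-0.0, 0.997, -0.079, -0.001]
ft_force: [0.2, 0.3, -1.3]
opening: 0.018
clock 7.75 pos [0.6642 0.0414 0.1277] psi -0.1578 F [ 0.2  0.3 -1.3] open 18.0
  turn -0.002 then shift mm [ 0.9 -1.  18.7]
```

View pics/s1.png

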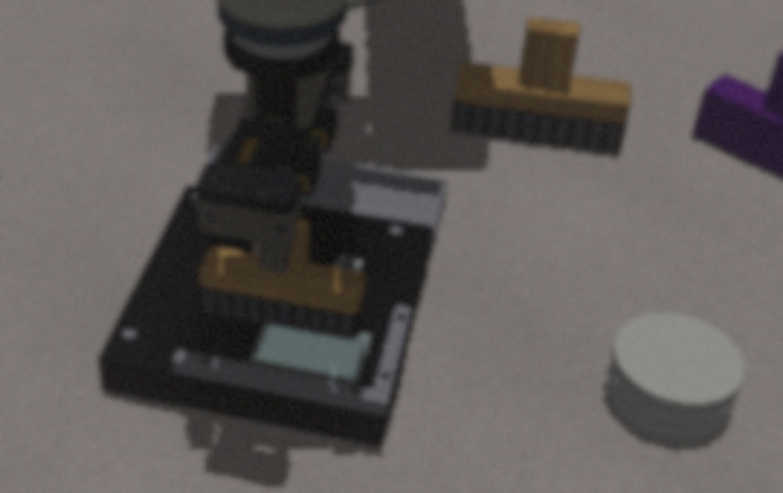

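The brush hangs square behind the plugs and clear of the stops, with one plug visible at about (355,263). I'll lower it to about 1 mm above the plate and sweep slowly.

```bash
python3 -m jog '[[[0,0,12,0,0],[0,0,6,-0.002,0],[0,0,1,0,0],[0,0,0,0,0]]]'
python3 -m jog '[[[-6,0,0,0,0],[-8,0,0,0,0],[-8,0,0,0,0],[-8,0,0,0,0],[-8,0,0,0,0],[-8,0,0,0,0],[-8,0,0,0,0],[-8,0,0,0,0],[-8,0,0,0,0],[-8,0,0,0,0],[-8,0,0,0,0],[-4,0,0,0,0]]]'
python3 - <<'E'
from h import *
go(toworld([-.112,.016]),.109,-.156)
E
```

```text
clock: 8.2
position: [0.6646, 0.0404, 0.1082]
tcp_rot: [0.0, 0.997, -0.078, -0.0]
ft_force: [0.4, 1.2, -2.2]
opening: 0.0177
clock: 9.4
position: [0.5749, 0.0547, 0.1085]
tcp_rot: [0.0, 0.997, -0.078, -0.0]
ft_force: [-0.8, -0.5, -1.1]
opening: 0.0179
clock 9.4 pos [0.5749 0.0547 0.1085] psi -0.1569 F [-0.8 -0.5 -1.1] open 17.9
  turn -0.001 then shift mm [-70.9  -1.8  -0.5]
```

```bash
python3 -m jog '[[[-7,0,0,0,0],[-7,0,0,0,0],[-7,0,0,0,0],[-7,0,0,0,0],[-7,0,0,0,0],[-6,0,0,0,0],[-6,0,0,0,0],[-6,0,0,0,0],[-6,0,0,0,0],[-6,0,0,0,0],[-6,0,0,0,0],[-6,0,0,0,0]]]'
python3 -m jog '[[[-3,0,0,0,0],[0,0,0,0,0],[0,0,0,0,0],[0,0,0,0,0]]]'
python3 - <<'E'
from h import *
go(toworld([-.112,.016]),.109,-.156)
E
python3 -m jog '[[[0,0,-30,0,0],[0,0,-40,0,0],[0,0,0,0,0]]]'
python3 - <<'E'
from h import *
c=cam("scene"); d=cam("top")
a=cv2.resize(c["frame"][190:310,255:405],(750,600)); 
cv2.imwrite("pics/s2.png",a[:,:,::-1]); cv2.imwrite("pics/t2.png",cv2.resize(d["frame"][150:300,160:380],(792,540))[:,:,::-1])
E
```

```text
clock: 10.6
position: [0.4993, 0.0667, 0.1086]
tcp_rot: [0.0, 0.997, -0.078, -0.0]
ft_force: [0.7, 0.2, -2.1]
opening: 0.0176
clock: 11.0
position: [0.4972, 0.0671, 0.1087]
tcp_rot: [-0.0, 0.997, -0.078, 0.0]
ft_force: [0.1, 0.6, -0.8]
opening: 0.018
clock 11.0 pos [0.4972 0.0671 0.1087] psi -0.1571 F [ 0.1  0.6 -0.8] open 18.0
  turn -0.001 then shift mm [ 7.8 -1.6 -0.3]
clock: 11.3
position: [0.5001, 0.0674, 0.183]
tcp_rot: [-0.001, 0.997, -0.078, 0.004]
ft_force: [1.2, 1.1, -1.0]
opening: 0.0175
```

View pics/s2.png

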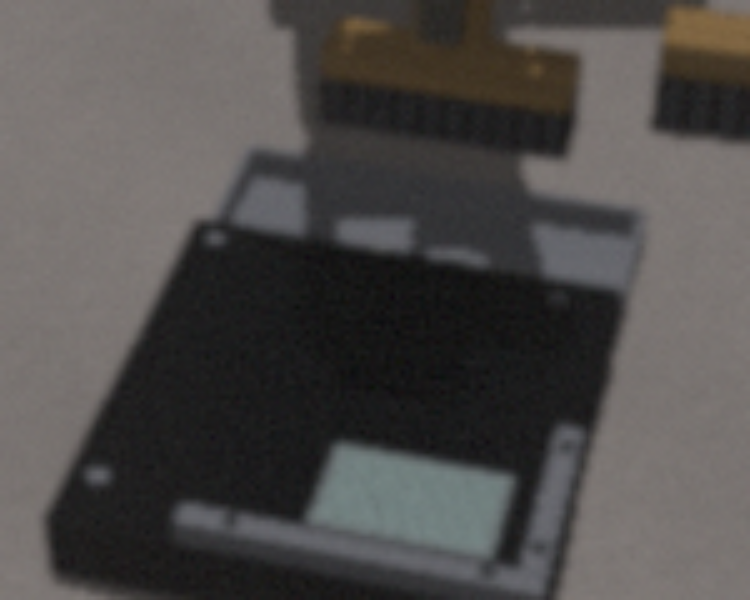

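The stage plate is clear and no plug is left on it; the tray floor next to the edge is hidden from this side. I'll put the brush back, then check the tray from above.

```bash
python3 -m jog '[[[0,0,0,-0.1,0],[0,0,0,-0.1,0],[0,0,0,-0.097,0],[0,0,0,0,0]]]' >/dev/null
python3 - <<'E'
from h import *
go([.466,.357],.0685,.140)
E
```

```text
clock 11.8 pos [0.4959 0.0669 0.177 ] psi 0.1414 F [-0.3  0.1 -1.2] open 17.9
  turn 0.001 then shift mm [  10.9 -291.4  108.5]
```

```bash
python3 -m jog '[[[1,-12,0,0,0],[1,-25,0,0,0],[1,-30,0,0,0],[1,-30,0,0,0],[1,-30,0,0,0],[1,-30,0,0,0],[1,-30,0,0,0],[1,-30,0,0,0],[1,-30,0,0,0],[1,-25,0,0,0],[1,-19,0,0,0],[0,0,0,0,0]]]' >/dev/null
python3 -m jog '[[[0,0,20,0,0],[0,0,30,0,0],[0,0,25,0,0],[0,0,15,0,0],[0,0,8,0,0],[0,0,5,0,0],[0,0,3,0,0],[0,0,0,0,0],[0,0,0,0,0]]]'
python3 - <<'E'
from h import *
go([.466,.357],.0678,.140)
E
```

```text
clock: 13.9
position: [0.4675, 0.3571, 0.0733]
tcp_rot: [-0.0, 0.998, 0.07, 0.0]
ft_force: [-0.4, -0.5, -0.5]
opening: 0.0176
clock 13.9 pos [0.4675 0.3571 0.0733] psi 0.14 F [-0.4 -0.5 -0.5] open 17.6
  turn -0.0 then shift mm [-1.5 -0.2  5.5]
```

```bash
python3 -m jog '[[[0,0,3,0,0],[0,0,2.5,0,0],[0,0,0,0,0],[0,0,0,0,0]]]'
python3 -m jog '[[[0,0,0,0,50],[0,0,0,0,50],[0,0,0,0,50],[0,0,0,0,50],[0,0,0,0,50],[0,0,-20,0,50],[0,0,-40,0,60],[0,0,-40,0,60],[0,0,-40,0,60],[0,0,0,0,60]]]'
python3 - <<'E'
from h import *
go([.4775,-.3026],.25,-.194)
E
```

```text
clock: 14.3
position: [0.4673, 0.3569, 0.0674]
tcp_rot: [-0.0, 0.998, 0.07, 0.0]
ft_force: [-0.7, 0.3, 4.2]
opening: 0.0177
clock: 15.3
position: [0.4697, 0.3587, 0.2128]
tcp_rot: [-0.003, 0.998, 0.07, 0.004]
ft_force: [-0.0, 0.1, 0.8]
opening: 0.0601
clock 15.3 pos [0.4697 0.3587 0.2128] psi 0.14 F [-0.   0.1  0.8] open 60.1
  turn 0.334 then shift mm [135.1 647.4 -37.2]
```

```bash
python3 -m jog '[[[0,0,0,0.12,60],[0,0,0,0.12,60],[0,0,0,0.094,60],[8,40,0,0,60],[8,40,0,0,60],[8,40,0,0,60],[8,40,0,0,60],[8,40,0,0,60],[8,40,0,0,60],[8,40,0,0,60],[9,40,0,0,60],[8,40,0,0,60]]]' >/dev/null
python3 -m jog '[[[9,40,0,0,60],[8,40,0,0,60],[9,40,0,0,60],[8,40,0,0,60],[8,40,0,0,60],[8,40,0,0,60],[9,40,0,0,60],[0,0,0,0,60],[0,0,0,0,60]]]' >/dev/null
python3 - <<'E'
from h import *
np.set_printoptions(precision=4,suppress=True)
d=cam("top"); c=cam("wrist"); f=c["frame"]; hsv=cv2.cvtColor(f,cv2.COLOR_RGB2HSV)
a=cv2.resize(d["frame"][150:290,170:370],(800,560),interpolation=cv2.INTER_CUBIC)
cv2.imwrite("pics/t3.png",a[:,:,::-1]); cv2.imwrite("pics/w3.png",f[:,:,::-1])
go([.4775,-.3026],.032,-.194)
teal=((hsv[...,0]>70)&(hsv[...,0]<110)&(hsv[...,1]>25)&(hsv[...,2]>60)).astype(np.uint8)
for q in blobs(teal,1500,(0,0,640,480)):
    print(q.reshape(-1,2).mean(0),cv2.minAreaRect(ray(c,q.reshape(-1,2),.012)[:,:2].astype(np.float32)))
hs=cv2.cvtColor(d["frame"],cv2.COLOR_RGB2HSV); tan=((hs[...,0]>8)&(hs[...,0]<25)&(hs[...,1]>90)).astype(np.uint8)
for q in blobs(tan,60,(170,240,235,285)): print("brush",cv2.minAreaRect(ray(d,q.reshape(-1,2),.044)[:,:2].astype(np.float32)))
E
```

```text
clock 17.5 pos [ 0.4729 -0.2956  0.2065] psi -0.1938 F [-0.6  0.4 -0.3] open 60.1
  turn 0.0 then shift mm [  5.9   6.  174.5]
brush ((0.4668594002723694, 0.356079638004303), (0.029914647340774536, 0.12129148095846176), 8.152987480163574)
```

View pics/t3.png

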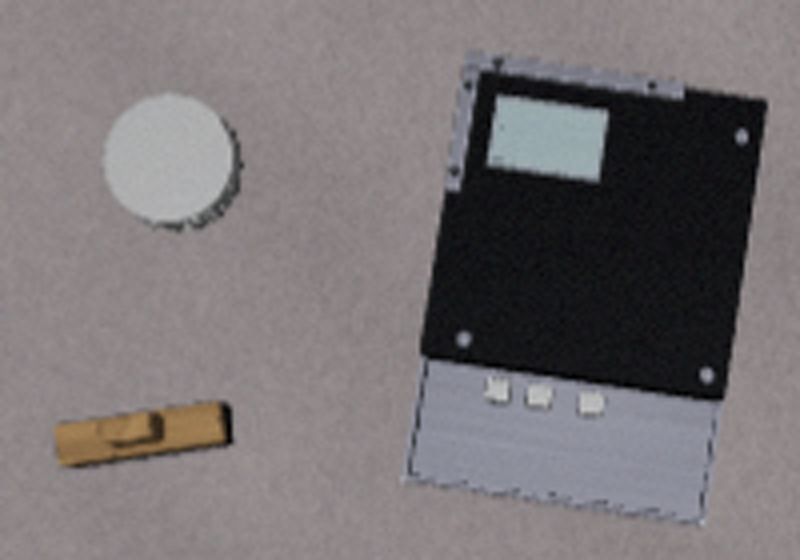

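View pics/w3.png

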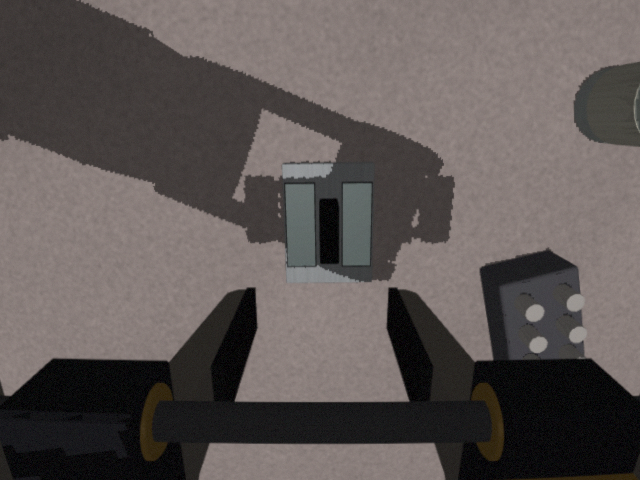

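All three plugs lie in the tray at (497,390), (538,396) and (590,404) in the crop, and the brush stands at its place. In the wrist view the carrier is square to the tool, with its slides centred at about (329,224.5). Next I'll refine its centre and descend.

```bash
python3 - <<'E'
from h import *
c=cam("wrist"); p=ray(c,[[329,224.5],[285,182],[285,267],[372,182],[372,267]],.012); print(p.round(4))
print("plugs stage",tostage(ray(cam("top"),[[170+497/4,150+390/4],[170+538/4,150+396/4],[170+590/4,150+404/4]],.02)).round(3))
go(p[0,:2],.032)
E
python3 -m jog '[[[2,3,20,0,60],[3,3,40,0,60],[0,0,40,0,60],[0,0,20,0,60],[0,0,0,0,60],[0,0,0,0,60]]]' >/dev/null
python3 - <<'E'
from h import *
c=cam("wrist"); f=c["frame"]; g=f.max(2); go([.4775,-.3026],.032,-.194)
b=(g<40).astype(np.uint8)
for q in blobs(b,600,(200,60,500,400)):
    r=cv2.minAreaRect(ray(c,q.reshape(-1,2),.046)[:,:2].astype(np.float32)); print(cv2.contourArea(q),r)
E
```

```text
[[ 0.4786 -0.3027  0.012 ]
 [ 0.4482 -0.2581  0.012 ]
 [ 0.4313 -0.3344  0.012 ]
 [ 0.5223 -0.2726  0.012 ]
 [ 0.5099 -0.3498  0.012 ]]
plugs stage [[-0.125  0.051]
 [-0.125  0.021]
 [-0.125 -0.017]]
clock 17.6 pos [ 0.4732 -0.2954  0.2069] psi -0.1927 F [ 0.1 -0.1  1. ] open 60.1
  turn 0.0 then shift mm [  6.6   6.1 174.9]
clock 18.25 pos [ 0.4779 -0.3034  0.0883] psi -0.1931 F [ 1.  -0.1 -0.5] open 59.9
  turn 0.001 then shift mm [-0.6 -0.7 56.3]
2833.0 ((0.47838541865348816, -0.2994041442871094), (0.05673949420452118, 0.01573942042887211), 79.4812240600586)
2809.5 ((0.5189815163612366, -0.35064995288848877), (0.01858089305460453, 0.07575208693742752), 7.6739301681518555)
2776.5 ((0.42182257771492004, -0.3316459655761719), (0.07572797685861588, 0.018463369458913803), 60.64083480834961)
689.0 ((0.560315728187561, -0.3819957971572876), (0.02619299292564392, 0.018521342426538467), 78.76962280273438)
```

```bash
python3 -m jog '[[[0,0,25,0,60],[0,0,20,0,60],[0,0,9,0,60],[0,0,0,0,60],[0,0,0,0,60],[0,0,0,0,0],[0,0,0,0,0],[0,0,0,0,0],[0,0,0,0,0],[0,0,0,0,0],[0,0,0,0,0]]]'
python3 -m jog '[[[0,0,0,0,0],[0,0,-10,0,0],[0,0,-30,0,0],[0,0,-40,0,0],[0,0,-20,0,0],[0,0,0,0,0],[0,0,0,0,0]]]'
python3 - <<'E'
from h import *
go(toworld([.046,.031]),.090,-.156)
E
```

```text
clock: 19.35
position: [0.4771, -0.3036, 0.0331]
tcp_rot: [0.0, 0.995, -0.097, 0.0]
ft_force: [-0.4, 0.3, 1.0]
opening: 0.0157
clock: 20.05
position: [0.4767, -0.3033, 0.1329]
tcp_rot: [0.0, 0.995, -0.097, 0.0]
ft_force: [-0.6, -0.4, -3.7]
opening: 0.0157
clock 20.05 pos [ 0.4767 -0.3033  0.1329] psi -0.194 F [-0.6 -0.4 -3.7] open 15.7
  turn -0.038 then shift mm [ 128.5 -385.7   42.9]
```

```bash
python3 -m jog '[[[5,-15,0,-0.038,0],[10,-30,0,0,0],[11,-34,0,0,0],[12,-36,0,0,0],[12,-36,0,0,0],[12,-36,0,0,0],[12,-36,0,0,0],[12,-36,0,0,0],[12,-36,0,0,0],[12,-36,0,0,0],[12,-32,0,0,0],[10,-15,0,0,0]]]' >/dev/null
python3 -m jog '[[[6,-7,0,0,0],[0,0,0,0,0],[0,0,20,0,0],[0,0,15,0,0],[0,0,0,0,0],[0,0,0,0,0]]]'
python3 - <<'E'
from h import *
go(toworld([.046,.031]),.0745,-.156)
c=cam("top"); cv2.imwrite("pics/t4.png",cv2.resize(c["frame"][155:275,255:385],(780,720)[:2] if 0 else (650,600),interpolation=cv2.INTER_CUBIC)[:,:,::-1])
E
```

```text
clock: 21.85
position: [0.673, 0.0544, 0.0976]
tcp_rot: [0.0, 0.997, -0.078, -0.001]
ft_force: [-0.3, 0.4, -3.7]
opening: 0.0157
clock 21.85 pos [0.673  0.0544 0.0976] psi -0.1567 F [-0.3  0.4 -3.7] open 15.7
  turn -0.001 then shift mm [-9.9 -1.8 23.1]
```

```bash
python3 -m jog '[[[-10,-2,0,0,0],[0,0,0,0,0],[0,0,12,0,0],[0,0,7,0,0],[0,0,3,0,0],[0,0,0,0,0],[0,0,0,0,0]]]'
python3 - <<'E'
from h import *
go(toworld([.058,.043]),.0731,-.156)
E
```

```text
clock: 22.6
position: [0.6643, 0.0585, 0.0759]
tcp_rot: [0.0, 0.997, -0.078, -0.0]
ft_force: [-0.4, 0.2, -2.6]
opening: 0.0158
clock 22.6 pos [0.6643 0.0585 0.0759] psi -0.1561 F [-0.4  0.2 -2.6] open 15.8
  turn -0.0 then shift mm [ 11.4 -11.    2.8]
```

Lower to touch, then approach both stops.

```bash
python3 -m jog '[[[0,0,2,0,0],[0,0,0,0,0],[0,0,0.5,0,0],[0,0,0,0,0],[0,0,0,0,0]]]'
python3 -m jog '[[[3,-3,0,0,0],[3,-3,0,0,0],[2,-2,0,0,0],[0,0,0,0,0],[0,0,0,0,0]]]'
python3 - <<'E'
from h import *
o=sensors.get_obs(); print("F stage",(o["ft_force"][:2]@rot(SY)).round(2)); go(toworld([.058,.043]),.0731,-.156)
E
```

```text
clock: 23.1
position: [0.6642, 0.0586, 0.0737]
tcp_rot: [-0.0, 0.997, -0.078, 0.0]
ft_force: [0.4, -0.5, -3.3]
opening: 0.0153
clock: 23.6
position: [0.6732, 0.0653, 0.0735]
tcp_rot: [0.0, 0.997, -0.078, -0.0]
ft_force: [0.3, 0.4, -3.2]
opening: 0.0157
F stage [0.28 0.4 ]
clock 23.6 pos [0.6732 0.0653 0.0735] psi -0.1558 F [ 0.3  0.4 -3.2] open 15.7
  turn 0.0 then shift mm [ 3.6 -2.9  0.4]
```

```bash
J(){ python3 - <<'E'
from h import *
o=sensors.get_obs(); print("F stage",(o["ft_force"][:2]@rot(SY)).round(2),o["ft_force"][2].round(1),"pos st",tostage(o["position"]).round(4),o["position"][2].round(4),"psi",psi(o)[0].round(4))
E
}
python3 -m jog '[[[1,-1,0,0,0],[1,-1,0,0,0],[0,0,0,0,0]]]' >/dev/null; J
python3 -m jog '[[[1,-1,0.5,0,0],[0,0,0,0,0]]]' >/dev/null; J
python3 -m jog '[[[1,-1,0,0,0],[0,0,0,0,0]]]' >/dev/null; J
python3 -m jog '[[[0.5,-0.5,0,0,0],[0,0,0,0,0]]]' >/dev/null; J
```

```text
F stage [0.45 0.33] -3.6 pos st [0.0566 0.0421] 0.0736 psi -0.156
F stage [-0.32  0.12] -1.2 pos st [0.0575 0.043 ] 0.0732 psi -0.156
F stage [-2.64 -4.24] 0.7 pos st [0.0578 0.0432] 0.0732 psi -0.1558
F stage [-5.12 -5.79] 4.7 pos st [0.0579 0.0432] 0.0732 psi -0.1558
```

Both forces are building with little motion. To rule out friction on one stop faking the other, I'll push each axis alone.

```bash
J(){ python3 - <<'E'
from h import *
o=sensors.get_obs(); print("F stage",(o["ft_force"][:2]@rot(SY)).round(2),o["ft_force"][2].round(1),"pos st",tostage(o["position"]).round(4),o["position"][2].round(4),"psi",psi(o)[0].round(4),"grip",round(o["opening"],4))
E
}
python3 -m jog '[[[1,0,-0.3,0,0],[0,0,0,0,0],[0,0,0,0,0]]]' >/dev/null; J
python3 -m jog '[[[1,0,0,0,0],[0,0,0,0,0],[0,0,0,0,0]]]' >/dev/null; J
python3 -m jog '[[[0,-1.5,0,0,0],[0,0,0,0,0],[0,0,0,0,0]]]' >/dev/null; J
python3 -m jog '[[[0,-1.5,0,0,0],[0,0,0,0,0],[0,0,0,0,0]]]' >/dev/null; J
```

```text
F stage [-4.24 -4.51] 1.9 pos st [0.0587 0.0432] 0.0733 psi -0.1558 grip 0.0157
F stage [-7.59 -5.77] 2.9 pos st [0.0592 0.0433] 0.0733 psi -0.156 grip 0.0153
F stage [ -6.75 -12.03] 5.1 pos st [0.0592 0.0434] 0.0734 psi -0.1558 grip 0.0158
F stage [ -7.14 -17.87] 7.0 pos st [0.0591 0.0436] 0.0735 psi -0.1555 grip 0.0157
```

The first x push slid 0.8 mm, so x was only held by friction on the side stop. I'll ease y and push x until it clearly stops.

```bash
J(){ python3 - <<'E'
from h import *
o=sensors.get_obs(); print("F stage",(o["ft_force"][:2]@rot(SY)).round(2),o["ft_force"][2].round(1),"pos st",tostage(o["position"]).round(4),o["position"][2].round(4),"psi",psi(o)[0].round(4))
E
}
python3 -m jog '[[[0,3,-0.5,0,0],[0,0,0,0,0],[0,0,0,0,0]]]' >/dev/null; J
python3 -m jog '[[[1,0,0,0,0],[0,0,0,0,0],[0,0,0,0,0]]]' >/dev/null; J
python3 -m jog '[[[1,0,0,0,0],[0,0,0,0,0],[0,0,0,0,0]]]' >/dev/null; J
python3 -m jog '[[[1,0,0,0,0],[0,0,0,0,0],[0,0,0,0,0]]]' >/dev/null; J
```

```text
F stage [-4.4  -5.44] 1.1 pos st [0.0593 0.0434] 0.0735 psi -0.1562
F stage [-8.53 -4.1 ] 3.5 pos st [0.0594 0.0434] 0.0734 psi -0.1561
F stage [-12.75  -5.34] 6.6 pos st [0.0594 0.0434] 0.0734 psi -0.1561
F stage [-15.28  -4.73] 9.8 pos st [0.0595 0.0434] 0.0735 psi -0.1561
```

x is now solid on the far stop, and the side stop held 18 N earlier. I'll balance the two pushes and take a final look.

```bash
J(){ python3 - <<'E'
from h import *
o=sensors.get_obs(); print("F stage",(o["ft_force"][:2]@rot(SY)).round(2),o["ft_force"][2].round(1),"pos st",tostage(o["position"]).round(4),o["position"][2].round(4),"psi",psi(o)[0].round(4),"clock",o["clock"])
E
}
python3 -m jog '[[[-0.5,-2,0,0,0],[0,0,0,0,0],[0,0,0,0,0],[0,0,0,0,0],[0,0,0,0,0]]]' >/dev/null; J
python3 -m jog '[[[0,0,0,0,0],[0,0,0,0,0],[0,0,0,0,0],[0,0,0,0,0],[0,0,0,0,0]]]' >/dev/null; J
python3 - <<'E'
from h import *
c=cam("scene"); d=cam("top")
a=cv2.resize(c["frame"][200:330,250:400],(692,600),interpolation=cv2.INTER_CUBIC); cv2.imwrite("pics/s5.png",a[:,:,::-1])
cv2.imwrite("pics/t5.png",cv2.resize(d["frame"][150:290,170:370],(800,560),interpolation=cv2.INTER_CUBIC)[:,:,::-1])
E
```

```text
F stage [-14.07 -13.24] 10.0 pos st [0.0594 0.0435] 0.0735 psi -0.1558 clock 27.4
F stage [-13.86 -14.29] 10.2 pos st [0.0594 0.0435] 0.0734 psi -0.1559 clock 27.9
```

View pics/s5.png

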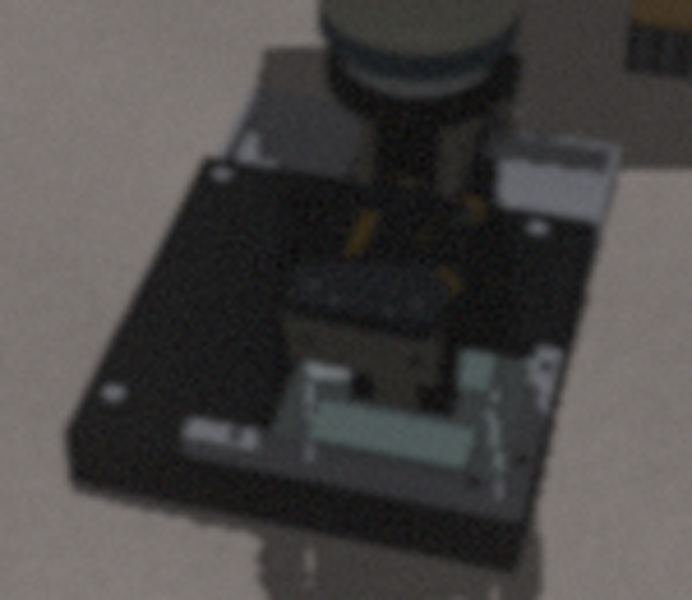

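View pics/t5.png

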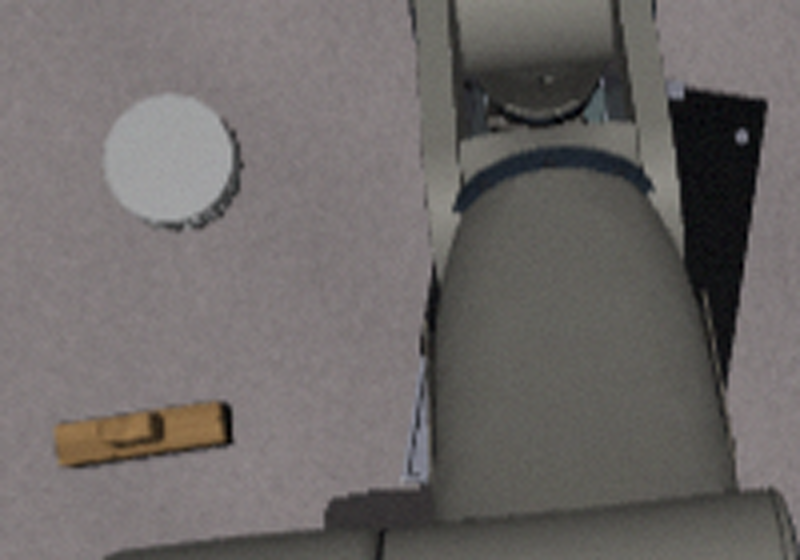

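The scene view shows the carrier flat in the stop corner, flush with both bars. The top view shows the brush upright and the dishes unmoved. Forces are steady, so I'm handing in.

```bash
python3 -c "
from cell import job_done, sensors
o=sensors.get_obs(); print(o['clock'],o['ft_force'].round(1)); print(job_done())"
```

```text
28.0 [-15.4  -9.9   9. ]
the job is handed in; nothing more can be done
None
```

I swept the three plugs into the catch tray with the small tan brush and stood the brush back up where it was. I then seated the carrier in the stop corner and handed in at 28.0 s while still gripping and pressing it.

**Plugs:** The top view before the carrier move put all three in the tray, at stage x ≈ -125 mm and y ≈ +51, +21 and -17 mm. At hand-in the arm hid the tray from above, so I did not re-check them after the carrier move.

**Brush:** It stands upright at (0.467, 0.356), about 2 mm from where it started, and is released.

**Carrier:** The wrist force was about 14 N toward each stop and steady. Pushing each axis alone gave a solid stop on both. At the first push, x was only held by friction on the side stop, so I eased y and pressed x home.

**Remaining doubt:** The gripper's final position reads x = 59.4, y = 43.5 mm in the stage frame, against a seat of 58 and 43 mm. The 1.4 mm in x is within calibration and grasp error. I judged that the carrier lies flat from the last scene picture and the gripper height (73.4 mm, expected 73.1 mm), not from a direct measurement.

The dishes look unmoved in the last top view. The bottle and rack were not in that crop, but the path stayed clear of them.

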